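Pin the cold block and hold the sample tray level over the shipping box

TASK

The blue anodised cold block full of blood tubes sits loose at one end of the steel carrying tray: take the orange-handled lock pin from the small blue rack, drop it fully home through the block's foot and the tray's ledge without shifting the block, and let go of it. Then take the tray by its black handle bar at the balance point (well off the middle, towards the cold block) and lift it straight and level, never tipping the tubes. Finish while still holding it, level and still, a few centimetres above the open foam box, centred over the opening and in line with it, touching nothing else, ready to be lowered in; leave the other things where they stand.

Things in the scene. Friction and masses are not known exactly. Their poses are not given: they have to be found in the camera images.
- pin_grip (a point): middle of the lock pin's orange grip (16 mm diameter, 44 mm tall, black top; point 20 mm below the top). Below it a steel shoulder, 20 mm diameter, 4 mm thick, underside 28 mm below this point, then a shaft 8 mm diameter, 26 mm long, tapered end. z up the pin, 40 g. Starts upright in one of the rack's four holes, shoulder on the rack's top; finger tips can go to 8 mm over the rack
- pin_seat (a point): centre of the underside of the lock pin's shoulder (28 mm below pin_grip); when the pin is fully home this point lies on lock_hole
- lock_hole (a point): top rim of the upright lock hole in the cold block's foot, 30 mm above the tray's underside: 10.5 mm diameter, chamfered, through foot and tray ledge, already in line, 27 mm free depth. 65 mm from the tray's middle towards the block, 64 mm to the +y side of the handle bar. The block (29 mm away, 40 mm high, tube caps to 91 mm) stands beside it, so close the fingers along the tray's length
- cold_block (a joint): sliding of the cold block (blue anodised aluminium, 80 x 70 x 37 mm, eight capped tubes in it, 0.5 kg) along the tray: 0 = home against the stop at the tray's end (as it starts, holes in line), grows to 0.05 m as it slides to the tray's middle; only light friction (about 1 N) holds it until it is pinned
- tray: steel carrying tray, loose, 260 x 164 mm, rim 22 mm high, about 0.8 kg loaded; origin at the centre of its underside, x along it, z up. Cold block at the -x end, light white plastic insert at the +x end. A black flat-sided handle bar (13 mm wide, 16 mm high, x = -121 to +121 mm) runs along x over the middle line, centre 125 mm above the underside, on a steel upright at each end
- tray_base (a point): centre of the tray's underside (same point and axes as tray)
- balance (a point): balance point of the loaded and pinned tray on the handle bar: centre of the bar's section, 44 mm from the bar's middle towards the cold block, 125 mm above the tray's underside; x along the bar, away from the cold block
- foam_box: white foam shipping box, fixed to the bench, 350 x 255 mm outside, 110 mm high, opening 300 x 205 mm, blue cold packs inside; origin at the centre of its underside, x along its length, z up
- box_mouth (a point): centre of the foam box's opening, level with its rim, 110 mm above the bench; same axes as the box; the tray may come over it either way round
- vial_a_cap (a point): middle of the cap of a small vial (green cap, 14 mm diameter, cap stands 6 mm above the rack) in the blue rack; leave alone
- vial_b_cap (a point): the same with a white cap; leave alone
- vial_c_cap (a point): the same with a yellow cap; leave alone
- jar_mid (a point): middle of a white jar, 52 mm diameter, 85 mm high, loose on the bench; leave alone
- timer_mid (a point): middle of a white lab timer, 62 x 62 x 18 mm, loose on the bench; leave alone
- rack: blue rack for small vials, fixed, 136 x 46 x 42 mm; origin at the centre of its underside, its four holes 32 mm apart in a row along its x
Mind the look-alikes: they are no part of the job. What is shaped like the part that bears pin_grip but green or turquoise is not meant.

How it is judged (in metres and radians):
On the way, in this order (a step that is already met when the one before it is completed fails the run):
1. the pin is fully home through the block's foot and the tray's ledge, upright and let go, the tray still on the bench (distance between pin_seat and lock_hole below 0.005 m and angle between the z axis of pin_seat and the z axis of lock_hole, either way round below 0.15 rad and contact force between the fingers and pin below 0.2 N and height (world z) of tray_base below 0.006 m), for 0.2 s.
2. the tray is clear of the bench and level, gripped by the fingers (height (world z) of tray_base above 0.03 m and angle between tray_base's own z axis and vertical below 0.1 rad and contact force between the fingers and tray above 2 N), for 0.2 s.
At the end, for the whole second after the job is handed in: Pin still home (shoulder within 5 mm of the rim). Tray held by its bar within 20 mm of the balance point, at rest, level within 0.06 rad, underside 10-100 mm above the box rim, middle within 18 mm of the opening's middle, in line within 0.12 rad, not touching the box (distance between pin_seat and lock_hole below 0.005 m and angle between the z axis of pin_seat and the z axis of lock_hole, either way round below 0.15 rad and z of tray_base in the frame of box_mouth between 0.01 and 0.1 m and horizontal distance between tray_base and box_mouth below 0.018 m and angle between the x axis of tray_base and the x axis of box_mouth, either way round below 0.12 rad and angle between tray_base's own z axis and vertical below 0.06 rad and x of the grasp point in the frame of balance between -0.02 and 0.02 m and z of the grasp point in the frame of balance above -0.02 m and contact force between the fingers and tray above 2 N and contact force between tray and foam_box below 0.2 N and linear speed of tray below 0.02 m/s and angular speed of tray below 0.1 rad/s); the arm keeps its last pose, push and grip.
It fails at once if the tray is lifted before the pin is home (height (world z) of tray_base above 0.015 m and not (distance between pin_seat and lock_hole below 0.005 m and angle between the z axis of pin_seat and the z axis of lock_hole, either way round below 0.15 rad)).
It fails at once if the tray is tipped by more than 0.2 rad (angle between tray_base's own z axis and vertical above 0.2 rad).
It fails at once if the cold block slides more than 8 mm from home (value of joint cold_block above 0.008 m).
It fails at once if a vial, the jar or the timer is moved by more than 30 mm (distance of any of vial_a_cap, vial_b_cap, vial_c_cap, jar_mid, timer_mid from where it was at the start of the episode above 0.03 m).
It also fails if it takes over 58 s, if anything falls off the work surface, if the arm or the gripper's body presses on something with over 40 N, if the wrist force passes 120 N, or if a joint passes its speed limit or range.

ROBOT

A 6-joint arm with a two-finger parallel gripper is mounted at the origin on the work surface. World frame = base frame: x ahead of the robot, y to its left, z up, the work surface at z = 0. Lengths are in m, angles in degrees, forces in N, time in s.
With the tool pointing down it reaches from about 0.275 to 0.85 m from the base axis. Payload 5.2 kg.
Tool frame: the origin (TCP) lies on the centre line of the jaws, within the pads' length; the fingertips stand 8 mm ahead of it and the grasp point (between the pads) lies 11 mm behind it; y points along the fingers, x is the direction in which the jaws open and shut, and the axes are right-handed (so a half turn about y gives the same grasp; the last joint's range is limited). The gripper opens to 85 mm and grips with 20 to 120 N. Pads are 22 mm wide; open, the fingers measure 114 mm over their backs; the gripper's body (76 mm by 85 mm) begins 54 mm behind the grasp point. The pads swing forward as they close: fully open they stand 13 mm farther back than shut.
Start: joints at [-85.818, 14.817, 87.949, -0, 77.235, -11.62], TCP at [0.15, -0.529, 0.239] pointing down, gripper open.
Joint ranges: [-179.93, 179.93], [-52.35, 119.4], [10.71, 147.94], [-69.91, 249.91], [12.55, 155.21], [-178.61, 178.61]. Speed limits (degrees/s): [147.25, 147.25, 180, 180, 180, 180].

INTERFACE

Orientations are given as a 3x3 rotation matrix whose columns are the frame's x, y, z axes.
In Python, from plant import r, eoat, kin, status, imaging, ticket gives the robot as it stands. Calls block until the motion is done:
- r.move_pose(position, orientation): joint-space move of the TCP to a pose.
- r.servo_line(position, rotation=None, v=0.15, threshold=None): straight line of the TCP; rotation=None keeps the orientation; v is the mean speed in m/s. With threshold (N) it stops when the force on the tool has changed by that much, and returns True; else False.
- r.set_joints(angles): joint-space move.
- eoat.command_gripper(opening, strength=None): finger opening in m; strength is the grip in N (None keeps the last); returns when the fingers have stopped.
- r.pause(seconds).
- kin.solve_ik(position, orientation): joint angles nearest the present ones, or None.
- status.get_obs(): the state.
- imaging.read_camera(name): name is "scene" or "top"; returns a dict with "img" (384x512x3 uint8, red, green, blue), "range_z" (384x512 float32, m along the optical axis (not along the pixel's ray), 0 where there is no reading), "fx", "fy", "cx", "cy" (pixels), "xyz" and "orientation" of the camera in the world. Camera axes: x right, y up, looking along -z (the intrinsics and any distortion apply to the point x, -y, -z); pixel columns grow to the right and rows downward; lengths in m; the calibration is good to about 2 mm. A picture is of the moment at which its call begins.
A pose or a line that the arm cannot do raises r.Unreachable and nothing moves.
- ticket.close_job(): hands the job in, once; it reports no verdict.
The state is a dict: "time_s": time; "q": joint angles; "joint_vel": joint speeds; "effort": joint torques, N m; "ee_pos": TCP position; "tcp_rot": TCP orientation; "contact_force": force on the tool from outside, world axes, zero at the start; "moment": the same for the moment, N m; "gripper_width": finger opening in m.
Only numpy, scipy, OpenCV 4.12 (cv2) and the standard library are available. Lean on these libraries where they do the work, as an engineer would, in place of code of your own. Each camera call takes 0.05 s, during which the arm holds its last target.

## Working session

There is one attempt and no reset: what is moved stays moved. The work goes in short steps, each a Python script; the robot and the scene stay as the last script left them, time stands still between calls to the robot, and variables do not carry over. Pictures are saved under pics/ and viewed, and the job is handed in when it is done.

```bash
ls; mkdir -p pics; python3 - <<'E'
from plant import r,eoat,kin,status,imaging,ticket
import cv2,numpy as np
for n in("scene","top"):
    d=imaging.read_camera(n)
    cv2.imwrite(f"pics/{n}0.png",d["img"][:,:,::-1]); np.savez(f"{n}0.npz",**d)
    print(n,d["fx"],d["fy"],d["cx"],d["cy"],d["xyz"],np.round(d["orientation"],4).tolist(),[k for k in d])
print(status.get_obs())
E
```

```text
pics
scene 429.39450887421646 429.39450887421646 260.4907946467285 191.12981239716595 [ 0.89903689 -0.36552513  0.77027956] [[0.7505, -0.5281, 0.3972], [0.6609, 0.5998, -0.4511], [-0.0001, 0.601, 0.7992]] ['img', 'range_z', 'fx', 'fy', 'cx', 'cy', 'xyz', 'orientation']
top 482.39192248272496 482.39192248272496 259.9405517819344 191.73707422872045 [0.41700681 0.03531606 1.02181639] [[-0.0239, 0.9825, -0.1846], [-0.9997, -0.0233, 0.0052], [0.0008, 0.1846, 0.9828]] ['img', 'range_z', 'fx', 'fy', 'cx', 'cy', 'xyz', 'orientation']
{'time_s': 0.1, 'q': array([-8.58176689e+01,  1.48565276e+01,  8.80058304e+01,  2.16335785e-03,
        7.72366215e+01, -1.16203414e+01]), 'joint_vel': array([-0.11307109, -0.12188558, -0.12965486,  0.0371392 ,  0.00800084,
       -0.06562867]), 'effort': array([ 1.46684582e-03, -4.46970105e+01, -2.91248131e+01, -3.66554568e-04,
        6.19814062e-03, -1.98468587e-05]), 'ee_pos': array([ 0.1497714 , -0.52871894,  0.2385371 ]), 'tcp_rot': array([[ 2.72316997e-01, -8.92622355e-05,  9.62207590e-01],
       [-9.62206119e-01,  1.72560231e-03,  2.72316740e-01],
       [-1.68469524e-03, -9.99998507e-01,  3.84022171e-04]]), 'contact_force': array([ 0.22730386,  0.32850315, -0.52253085]), 'moment': array([ 0.0204646 , -0.02929631,  0.00593534]), 'gripper_width': 0.08526557063976076}
```

View pics/scene0.png

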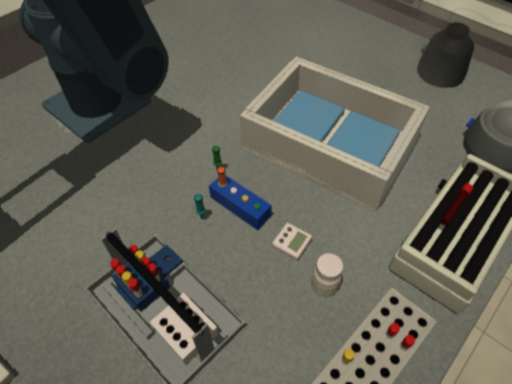

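View pics/top0.png

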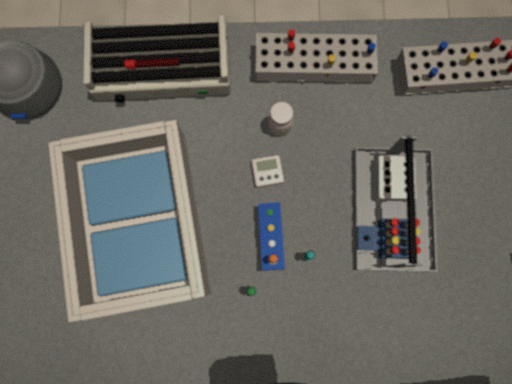

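The orange pin in the blue rack is at top (273,259) and scene (222,174). The look-alikes are a green one at top (251,291) / scene (216,155) and a turquoise one at top (310,255) / scene (200,205), both standing loose. The orange one in the rack fits the description. I'll confirm it in an enlarged crop.

```bash
cat > h.py <<'E'
import numpy as np,cv2
def load(n): return dict(np.load(n))
def rays(d,uv):
    uv=np.atleast_2d(uv).astype(float)
    c=np.c_[(uv[:,0]-d["cx"])/d["fx"],-(uv[:,1]-d["cy"])/d["fy"],-np.ones(len(uv))]
    return c@d["orientation"].T
def onplane(d,uv,z):
    w=rays(d,uv); return d["xyz"]+w*((z-d["xyz"][2])/w[:,2])[:,None]
def cloud(d):
    h,w=d["range_z"].shape; v,u=np.mgrid[:h,:w]
    return (d["xyz"]+rays(d,np.c_[u.ravel(),v.ravel()])*d["range_z"].ravel()[:,None]).reshape(h,w,3)
def proj(d,p):
    c=(np.atleast_2d(p)-d["xyz"])@d["orientation"]
    return np.c_[d["cx"]+d["fx"]*c[:,0]/-c[:,2],d["cy"]-d["fy"]*c[:,1]/-c[:,2]]
def tri(d1,uv1,d2,uv2):
    a=rays(d1,uv1)[0];b=rays(d2,uv2)[0]
    a/=np.linalg.norm(a);b/=np.linalg.norm(b)
    A=np.c_[a,-b];t=np.linalg.lstsq(A,d2["xyz"]-d1["xyz"],rcond=None)[0]
    p=d1["xyz"]+a*t[0];q=d2["xyz"]+b*t[1]
    return (p+q)/2,np.linalg.norm(p-q)
E
python3 - <<'E'
from h import *
t=load("top0.npz");s=load("scene0.npz")
def crop(d,u0,u1,v0,v1,k):return cv2.resize(d["img"][v0:v1,u0:u1,::-1],None,fx=k,fy=k,interpolation=cv2.INTER_CUBIC)
cv2.imwrite("pics/c1.png",np.hstack([crop(t,235,335,195,305,5),]))
cv2.imwrite("pics/c2.png",crop(t,345,445,130,280,4))
cv2.imwrite("pics/c3.png",crop(s,80,280,140,384,3)[:600])
for d,n in((t,"t"),(s,"s")):
    C=cloud(d);hsv=cv2.cvtColor(d["img"],cv2.COLOR_RGB2HSV)
    m=cv2.inRange(hsv,(5,150,80),(16,255,255))
    k,l,st,c=cv2.connectedComponentsWithStats(m)
    for i in range(1,k):
        if st[i,4]>8: print(n,c[i].round(1),st[i],np.median(C[l==i],axis=0).round(4))
E
```

```text
t [273.  258.2] [270 255   7   7  40] [0.4622 0.0084 0.0896]
s [221.2 174.6] [217 167   8  18  94] [0.466  0.0028 0.0791]
s [135.3 251.3] [134 249   4   6   9] [ 0.4806 -0.2311  0.089 ]
s [122.  273.4] [120 271   6   7  12] [ 0.4959 -0.2737  0.0865]
s [128.9 279.9] [127 277   5   7  11] [ 0.5143 -0.2739  0.0865]
```

View pics/c1.png

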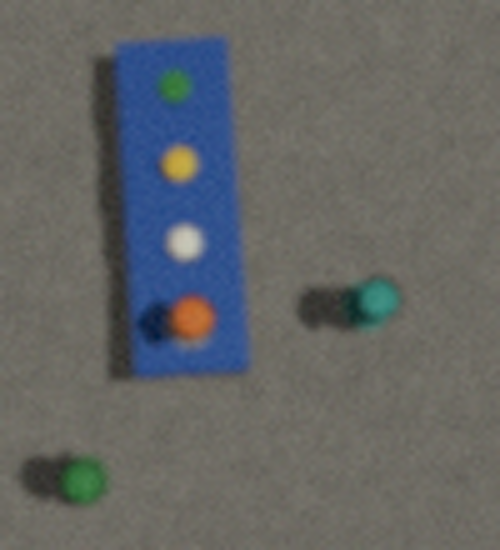

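View pics/c2.png

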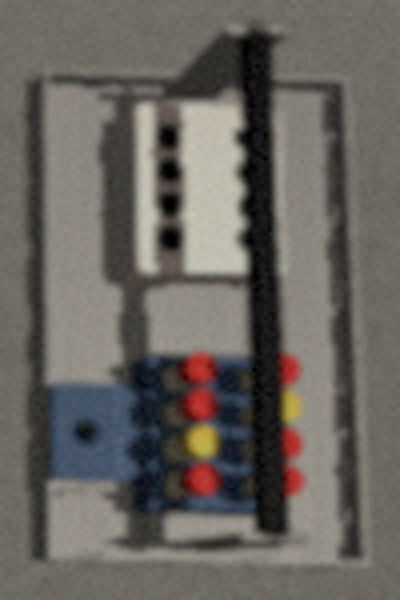

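View pics/c3.png

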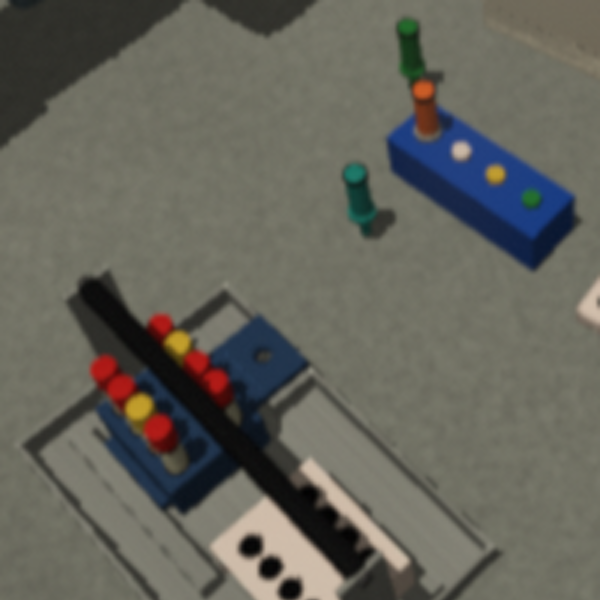

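The crop confirms it: the orange pin stands in the rack's end hole (its top is at z≈0.090, as it should be). The tray's block end faces the robot, and the foot's hole is at about top (366,238). Next I'll measure precisely.

```bash
python3 - <<'E'
from h import *
t=load("top0.npz");s=load("scene0.npz")
for d,n in((t,"t"),(s,"s")):
    C=cloud(d);hsv=cv2.cvtColor(d["img"],cv2.COLOR_RGB2HSV)
    Z=C[...,2]
    print(n)
    # rack top: by blue, height
    m=cv2.inRange(hsv,(108,120,60),(122,255,255))&((abs(Z-.042)<.006).astype(np.uint8)*255)
    k,l,st,c=cv2.connectedComponentsWithStats(m)
    for i in range(1,k):
        if st[i,4]>100: 
            P=C[l==i]; uv=np.argwhere(l==i)[:,::-1]; q=onplane(d,uv,.042)
            print(" blue",c[i].round(1),st[i,4],"z",np.median(P[:,2]).round(4),[np.round(x,4) for x in cv2.minAreaRect(q[:,:2].astype(np.float32))])
    # box rim
    m=(abs(Z-.11)<.008)&(C[...,1]>.1)&(C[...,0]<.8)
    q=C[m]; print(" box",len(q),np.median(q[:,2]),[np.round(x,4) for x in cv2.minAreaRect(q[:,:2].astype(np.float32))])
    # bar
    m=(abs(Z-.133)<.006)&(C[...,1]<-.1)&(C[...,0]<.8)&(d["img"].max(2)<60)
    m=cv2.morphologyEx(m.astype(np.uint8),cv2.MORPH_OPEN,np.ones((2,2)))>0
    uv=np.argwhere(m)[:,::-1]; q=onplane(d,uv,.133)
    print(" bar",len(q),np.median(C[m][:,2]) if len(q) else None,[np.round(x,4) for x in cv2.minAreaRect(q[:,:2].astype(np.float32))])
    # vial caps
    for nm,lo,hi in(("green",(45,100,40),(80,255,255)),("yel",(20,120,90),(32,255,255)),("orange",(5,150,80),(16,255,255))):
        m=cv2.inRange(hsv,lo,hi);k,l,st,c=cv2.connectedComponentsWithStats(m)
        for i in range(1,k):
            if st[i,4]>12: print(" ",nm,c[i].round(1),st[i,4],np.median(C[l==i],axis=0).round(4), onplane(d,c[i],.048).round(4)[0])
    # hole
    g=d["img"].max(2)
    b=(360,374,231,245) if n=="t" else (160,176,252,266)
    print(g[b[2]:b[3],b[0]:b[1]])
E
```

```text
t
 blue [270.4 235.3] 1171 z 0.0417 [array([0.5099, 0.0108]), array([0.1345, 0.0455]), np.float64(1.9705)]
 box 7910 0.10978829937373125 [array([0.5473, 0.2924]), array([0.3512, 0.2565]), np.float64(9.2239)]
 bar 807 0.13204020059258004 [array([ 0.5624, -0.2521]), array([0.013 , 0.2354]), np.float64(86.9152)]
  green [202.6  91.3] 21 [0.8256 0.1481 0.0371] [0.8211 0.1475 0.048 ]
  green [269.3 211.9] 24 [0.5576 0.0125 0.0473] [0.5577 0.012  0.048 ]
  green [251.  290.7] 53 [0.4011 0.0521 0.0737] [0.4011 0.0525 0.048 ]
  yel [472.3  55.1] 42 [ 0.8702 -0.4176  0.0905] [ 0.8906 -0.4379  0.048 ]
  yel [331.4  57.6] 42 [ 0.8707 -0.1247  0.0912] [ 0.8918 -0.1318  0.048 ]
  yel [270.1 227.3] 21 [0.5265 0.0114 0.0487] [0.526  0.0112 0.048 ]
  yel [417.2 231. ] 22 [ 0.5074 -0.2719  0.09  ] [ 0.5115 -0.286   0.048 ]
  yel [394.8 239.8] 53 [ 0.4912 -0.2279  0.0901] [ 0.4948 -0.2395  0.048 ]
  orange [273.  258.2] 40 [0.4622 0.0084 0.0896] [0.4639 0.0073 0.048 ]
[[106 101 105 108 105 102 101 105 108 102 105 104 103 105]
 [105 106  99  99 105 105 104 105 104 107 109 107 106 116]
 [103 105 105 106
[... 1525 characters left out ...]
77 77 76 76 77 76 77 77 77 76 79 92]
 [77 77 77 76 77 76 76 74 76 76 77 77 78 77 75 78]
 [77 76 76 77 75 74 73 73 74 75 76 76 77 77 77 75]
 [76 76 77 77 72 68 63 64 65 68 73 76 77 78 77 77]
 [76 78 77 73 67 57 50 50 52 58 67 73 76 77 77 77]
 [76 77 76 72 60 48 44 49 49 56 65 72 76 77 78 76]
 [76 77 75 71 56 44 49 58 57 61 68 74 76 77 76 77]
 [76 76 76 73 58 47 53 56 56 61 69 75 76 76 77 77]
 [78 76 76 75 67 57 56 55 59 66 73 77 77 77 77 76]
 [79 77 77 76 74 70 67 67 68 73 76 76 77 77 77 76]
 [83 77 77 76 77 76 75 75 75 78 76 76 78 77 76 77]
 [81 77 77 76 76 77 77 77 77 76 77 77 77 77 77 76]
 [78 78 80 77 77 78 77 77 76 77 76 77 77 78 76 75]
 [73 77 81 81 78 77 77 77 76 76 76 76 76 76 73 66]]
```

```bash
cat >> h.py <<'E'
def hole(d,uv0,rad=8,ref=None):
    u0,v0=[int(round(x)) for x in uv0]
    g=d["img"].max(2).astype(float)[v0-rad:v0+rad+1,u0-rad:u0+rad+1]
    w=np.clip(np.median(g)*.9-g,0,None)
    v,u=np.mgrid[v0-rad:v0+rad+1,u0-rad:u0+rad+1]
    return np.array([(w*u).sum(),(w*v).sum()])/w.sum()
def R(a):
    a=np.deg2rad(a);x=np.array([np.cos(a),np.sin(a),0]);y=np.array([0,0,-1.]);return np.c_[x,y,np.cross(x,y)]
E
python3 - <<'E'
from h import *
from plant import kin,status
t=load("top0.npz");s=load("scene0.npz")
ht=hole(t,(366,238),6);hs=hole(s,(167,257.5),6);print(ht,hs)
th=np.deg2rad(-3.1);Rz=np.array([[np.cos(th),-np.sin(th)],[np.sin(th),np.cos(th)]])
for d,u in((t,ht),(s,hs)):
    p=onplane(d,u,.030)[0]; print("hole",p.round(4),"bar centre pred",(p[:2]+Rz@[.065,-.064]).round(4))
print("tri",tri(t,ht,s,hs))
for n,p,a in(("pin",[.4627,.0066,.06],-90),("pin+",[.4627,.0066,.06],90),("hole0",[.493,-.187,.06],-3.1),("hole180",[.493,-.187,.06],176.9),("bar-90",[.52,-.25,.12],-93.1),("box-90",[.5,.28,.27],-80.8)):
    q=kin.solve_ik(p,R(a)); print(n,None if q is None else np.round(q,1))
E
```

```text
[365.97643098 237.54567901] [166.50191205 257.72370937]
hole [ 0.5023 -0.1856  0.03  ] bar centre pred [ 0.5637 -0.253 ]
hole [ 0.5012 -0.1885  0.03  ] bar centre pred [ 0.5626 -0.2559]
tri (array([ 0.50153005, -0.18709363,  0.0288013 ]), np.float64(0.002993612546385956))
pin [-13.   18.1 112.7  -0.   49.3  77. ]
pin+ [ -13.    18.1  112.7   -0.    49.3 -103. ]
hole0 [-32.9  23.5 103.8  -0.   52.8 -29.8]
hole180 [-32.9  23.5 103.8  -0.   52.8 150.2]
bar-90 [-36.7  23.5  93.3  -0.   63.2  56.4]
box-90 [18.1 16.2 81.8 -0.  82.  98.9]
```

```bash
python3 - <<'E'
from h import *
from plant import r,eoat,status,imaging
eoat.command_gripper(.05,30)
r.move_pose([.4627,.0066,.17],R(-90))
r.servo_line([.4627,.0066,.061],v=.12)
eoat.command_gripper(0,30)
o=status.get_obs();print(o["time_s"],o["gripper_width"],o["ee_pos"],o["contact_force"])
r.servo_line([.4627,.0066,.15],v=.12)
o=status.get_obs();print(o["time_s"],o["gripper_width"],o["ee_pos"],o["contact_force"])
r.move_pose([.5017,-.187,.14],R(-3.1))
r.servo_line([.5017,-.187,.095],v=.1)
r.pause(.3)
for n in("top","scene"):
    d=imaging.read_camera(n);np.savez(n+"1.npz",**d)
    u,v=proj(d,[.5017,-.187,.06])[0].astype(int);print(n,u,v)
    c=d["img"][max(0,v-45):v+45,u-60:u+60,::-1];cv2.imwrite(f"pics/{n}1.png",cv2.resize(c,None,fx=6,fy=6,interpolation=cv2.INTER_CUBIC))
o=status.get_obs();print(o["time_s"],o["gripper_width"],o["ee_pos"],o["contact_force"])
E
```

```text
4.2333 0.015174599543377416 [0.46312519 0.00655282 0.06160549] [-1.47610162 -0.14064846  5.2871059 ]
5.125 0.014975539390167747 [0.46210618 0.00672484 0.149295  ] [-0.01531213 -0.39737219 -1.60930306]
top 369 236
scene 164 249
7.75 0.01512063510143234 [ 0.50186399 -0.1871039   0.09536646] [-0.63359537  0.46095023  0.00328932]
```

View pics/scene1.png

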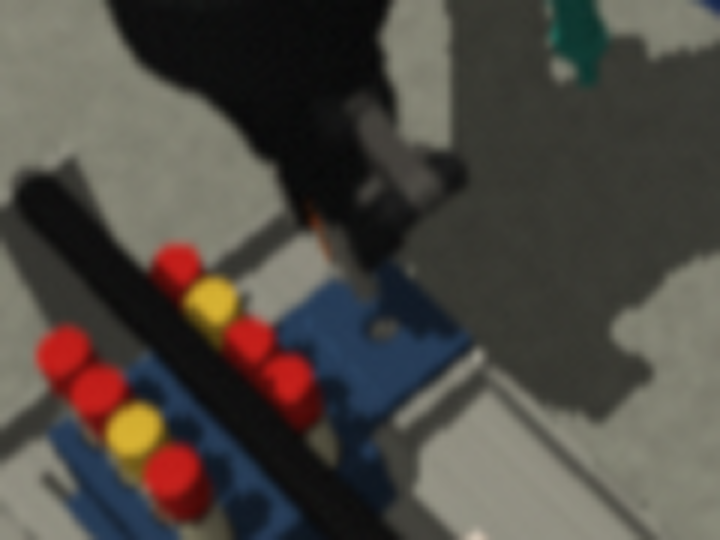

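View pics/top1.png

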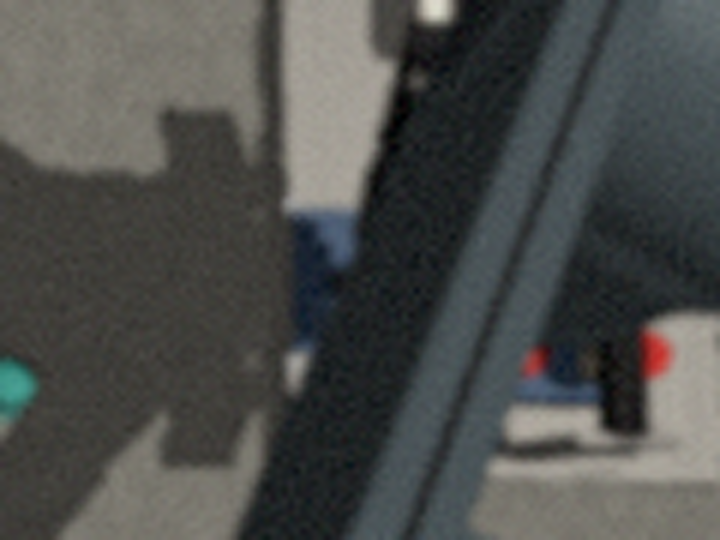

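```bash
python3 - <<'E'
from h import *
from plant import r,eoat,status,imaging
p0=status.get_obs()["ee_pos"]
r.servo_line([.5017,-.187,.0805],v=.06); r.pause(.3)
d=imaging.read_camera("scene");np.savez("scene2.npz",**d)
c=d["img"][236:276,145:195,::-1];cv2.imwrite(f"pics/scene2.png",cv2.resize(c,None,fx=14,fy=14,interpolation=cv2.INTER_CUBIC))
o=status.get_obs();print(o["time_s"],o["ee_pos"],o["contact_force"])
e=o["ee_pos"]
for dz in(-.0196,-.0396,-.0456): print(dz,proj(d,e+[0,0,dz]))
E
```

```text
8.4917 [ 0.50182847 -0.18707409  0.08068797] [0.41692475 0.27712418 0.80645114]
-0.0196 [[164.41574237 249.49491557]]
-0.0396 [[166.28675107 254.64529037]]
-0.0456 [[166.83393059 256.15152582]]
```

View pics/scene2.png

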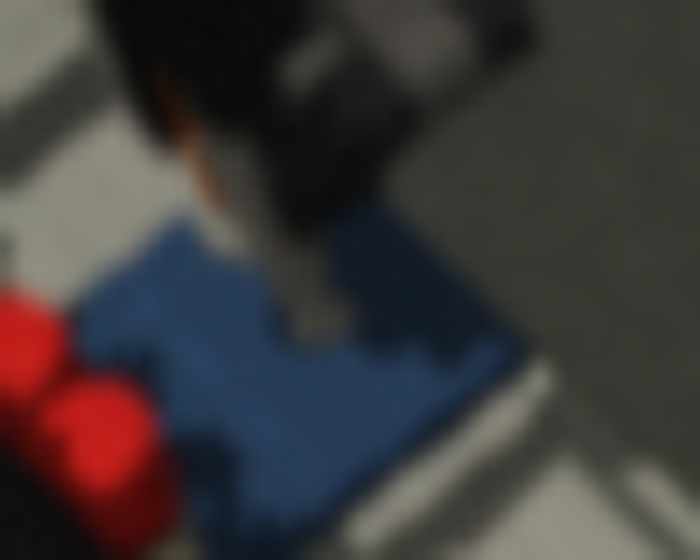

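```bash
python3 - <<'E'
from h import *
d=load("scene2.npz");s=load("scene0.npz");t=load("top0.npz")
C=cloud(d);C0=cloud(s)
print("diff img (max abs vs start), rows 250..264, cols 158..178")
print(d["img"][250:264,160:176].sum(2))
print("R-B");print((d["img"][250:264,160:176,0].astype(int)-d["img"][250:264,160:176,2]))
print("z mm");print((C[250:264,160:176,2]*1000).round(0).astype(int))
for v in range(252,261):
    print(v,[tuple((C[v,u]*1000).round(1)) for u in (165,166,167,168)])
print("foot surface z bias", np.median(C0[262:268,165:172,2]))
print("hole in scene z.03",onplane(s,(166.5,257.72),.03))
E
```

```text
diff img (max abs vs start), rows 250..264, cols 158..178
[[238 203 178 149  89  50  42  42  39  42  55  69 107 143 162 169]
 [300 244 196 162 112  62  41  43  48  57  69  78  94 117 148 159]
 [328 297 234 178 132  88  61  66  72  77  81  82  83  94 118 145]
 [294 296 251 192 159 125 100 100  90  80  84  82  83  86  92 118]
 [220 231 226 194 170 157 140 128 104  85  79  81  82  79  85  93]
 [190 191 198 187 174 163 151 140 111  89  86  81  83  83  82  85]
 [186 186 186 181 170 161 158 147 121 100  82  82  82  83  80  81]
 [186 187 184 178 157 154 163 161 144 125 100  83  82  79  82  81]
 [186 186 184 171 143 137 175 174 168 151 111  88  84  82  81  80]
 [187 185 186 176 142 137 179 179 174 158 117  86  83  87  86  83]
 [185 186 185 182 161 147 164 169 171 162 136 104  95 104 118 102]
 [192 186 185 185 178 171 167 173 175 180 167 144 137 141 156 135]
 [198 188 189 187 185 182 183 184 182 187 185 175 174 177 179 167]
 [194 189 185 184 185 186 185 182 183 185 186 186 186 184 188 179]]
R-B
[[ 31  15   9   6   3  -1   0   0  -2  -4  -9 -12  -9   0   4   6]
 [ 18  13   9   7   4   1   0  -
[... 3350 characters left out ...]
), (np.float64(498.3), np.float64(-186.5), np.float64(22.4)), (np.float64(499.5), np.float64(-185.1), np.float64(22.0))]
259 [(np.float64(498.9), np.float64(-191.3), np.float64(25.8)), (np.float64(496.9), np.float64(-188.5), np.float64(19.4)), (np.float64(497.1), np.float64(-186.7), np.float64(17.1)), (np.float64(498.2), np.float64(-185.2), np.float64(16.4))]
260 [(np.float64(899.0), np.float64(-365.5), np.float64(770.3)), (np.float64(496.7), np.float64(-189.2), np.float64(16.0)), (np.float64(491.3), np.float64(-184.8), np.float64(3.0)), (np.float64(492.2), np.float64(-183.2), np.float64(1.9))]
foot surface z bias 0.02968764599225171
hole in scene z.03 [[ 0.50117964 -0.18852503  0.03      ]]
```

```bash
python3 - <<'E'
from h import *
for n,c in(("scene0",(167,258)),("top0",(366,238))):
    d=load(n+".npz");C=cloud(d);Z=C[...,2]
    u,v=c; sl=np.s_[v-6:v+7,u-6:u+7]
    print((Z[sl]*1000).round(0).astype(int))
    m=(Z<.026); V,U=np.mgrid[v-6:v+7,u-6:u+7]; mm=m[sl]
    k,l=cv2.connectedComponents(mm.astype(np.uint8)); l=l==l[6,6] if l[6,6] else mm
    uv=np.array([U[l].mean(),V[l].mean()]);print(n,uv,l.sum(),onplane(d,uv,.03).round(4))
E
```

```text
[[ 31  31  30  29  30  29  31  33  32  31  31  29  30]
 [ 29  32  32  33  31  28  30  28  30  31  28  29  28]
 [ 32  28  31  28  32  28  31  31  29  27  30  31  28]
 [ 31  28  29  28  30  32  31  31  29  31  28  31  32]
 [ 31  31 770  31  28  29  26  29  30  30  32  31  30]
 [ 31  30  32  28  29  25  23  24  25  29  32  30  29]
 [ 30  30  30  31  26  22  20  19  18  28  31  29  30]
 [ 30  32  31  31  23  20  18  12  14  28  31  30  31]
 [770  29  33  29  27  14   2   1  28  32  30  31  31]
 [ 30  30  29  29  34  30  30  30  30  31  31  29  31]
 [ 30  31  30  32  27  31  32  29  34  29  29  29  29]
 [ 31  32  30  30  30  29  30  32  31  28  29  28  31]
 [ 31  30  29  29  29  32  30  29  29  30  32  29  32]]
scene0 [167.11764706 258.41176471] 17 [[ 0.5032 -0.1887  0.03  ]]
[[  28   26   30   31   29   27   31   29   28   30   30   28   33]
 [  28   28   31   31   30   27   32   27   32   28   29   32   29]
 [  31   31   29   32   32   29   28   29   30   28   27   27   26]
 [  36   30   30   26   26   22   27   31   30   30   29   28   30]
 [  30   27   29   26    3    5   18   27   32   29   33   30   26]
 [  30   28   31    5   -1    2    3   20   27   28   31   30   29]
 [  29   29   33    2    1    1    3   20   29   30   32   29   32]
 [  29   30   30   27    3    3    2   27   30   29   28   33   32]
 [  29   33   29   32   27   29   28   30   28   29   29   32   33]
 [  28 1022   29   31   31   30   30   32   28   28   32   29   24]
 [  31   29   30   30   30   29   30   31   31   32   29   29   28]
 [  32   31   31   31   32   34   29   31   31   32   30   30   31]
 [  29   33   28   31   29   28   28   33   32   30   28   31   32]]
top0 [364.78947368 237.15789474] 19 [[ 0.5031 -0.1832  0.03  ]]
```

```bash
python3 - <<'E'
from h import *
from plant import r,eoat,status,imaging
r.servo_line([.5024,-.187,.0805],v=.05); r.pause(.2)
def st(): 
    o=status.get_obs(); print(o["time_s"],o["ee_pos"].round(4),o["contact_force"].round(2),o["gripper_width"].round(4))
st()
hit=r.servo_line([.5024,-.187,.066],v=.03,threshold=3);print(hit);st()
if not hit:
    hit=r.servo_line([.5024,-.187,.0515],v=.03,threshold=4);print(hit);st()
d=imaging.read_camera("scene");np.savez("scene3.npz",**d)
c=d["img"][220:280,130:210,::-1];cv2.imwrite(f"pics/scene3.png",cv2.resize(c,None,fx=9,fy=9,interpolation=cv2.INTER_CUBIC))
E
```

```text
Traceback (most recent call last):
AttributeError: 'float' object has no attribute 'round'
```

```bash
cat >> h.py <<'E'
def st():
    from plant import status
    o=status.get_obs(); print(round(o["time_s"],2),o["ee_pos"].round(4),o["contact_force"].round(2),o["moment"].round(3),round(o["gripper_width"],4))
E
python3 - <<'E'
from h import *
from plant import r,eoat,status,imaging
st()
hit=r.servo_line([.5024,-.187,.066],v=.03,threshold=3);print(hit);st()
if not hit:
    hit=r.servo_line([.5024,-.187,.0515],v=.03,threshold=4);print(hit);st()
d=imaging.read_camera("scene");np.savez("scene3.npz",**d)
c=d["img"][220:280,130:210,::-1];cv2.imwrite(f"pics/scene3.png",cv2.resize(c,None,fx=9,fy=9,interpolation=cv2.INTER_CUBIC))
E
```

```text
8.94 [ 0.5024 -0.187   0.0805] [-0.33 -0.24 -1.01] [0.001 0.033 0.005] 0.015
False
9.57 [ 0.5024 -0.187   0.0659] [ 0.03 -0.35 -0.5 ] [ 0.055 -0.03   0.018] 0.0153
False
10.21 [ 0.5024 -0.187   0.0514] [ 0.11 -0.49 -0.5 ] [ 0.012  0.028 -0.023] 0.0149
```

View pics/scene3.png

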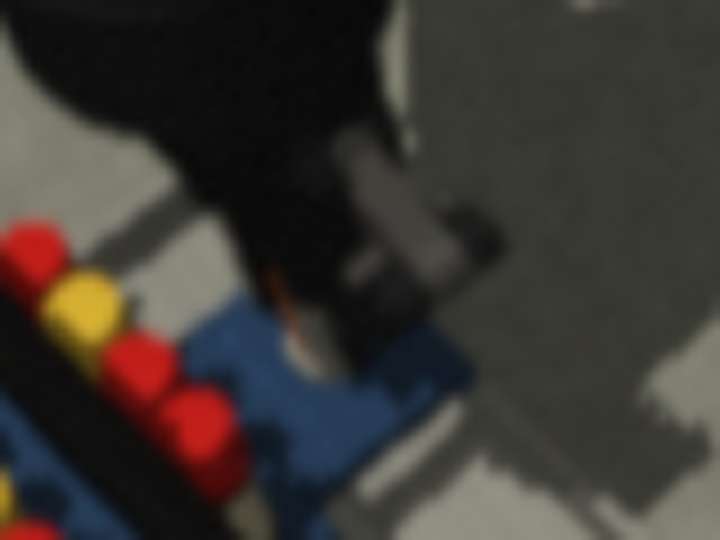

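The pin went in freely. Its shoulder is now just above the foot, at crop (315,360). Next I'll press it lightly home and release it.

```bash
python3 - <<'E'
from h import *
from plant import r,eoat,status,imaging
hit=r.servo_line([.5024,-.187,.0475],v=.015,threshold=4);print(hit);st()
eoat.command_gripper(.04);st()
r.servo_line([.5024,-.187,.16],v=.12);st()
r.move_pose([.40,-.10,.25],R(-60));r.pause(.2);st()
for n,b in(("top",(345,445,130,280)),("scene",(80,230,200,350))):
    d=imaging.read_camera(n);np.savez(n+"4.npz",**d)
    c=d["img"][b[2]:b[3],b[0]:b[1],::-1];cv2.imwrite(f"pics/{n}4.png",cv2.resize(c,None,fx=4,fy=4,interpolation=cv2.INTER_CUBIC))
E
```

```text
True
10.49 [ 0.503  -0.1873  0.0502] [-0.12  0.69  4.39] [0.025 0.003 0.007] 0.0152
10.85 [ 0.502  -0.1867  0.0491] [ 0.06 -1.05 -0.53] [ 0.069 -0.002  0.001] 0.04
11.93 [ 0.5019 -0.1867  0.1592] [ 0.61 -0.02 -0.53] [-0.009  0.074 -0.038] 0.0399
13.1 [ 0.4002 -0.1003  0.2494] [-0.16  1.32  0.2 ] [-0.002  0.023  0.026] 0.0397
```

View pics/scene4.png

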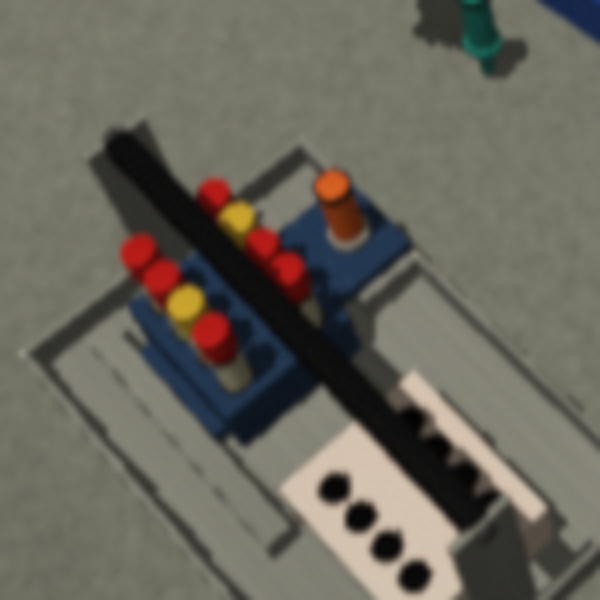

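View pics/top4.png

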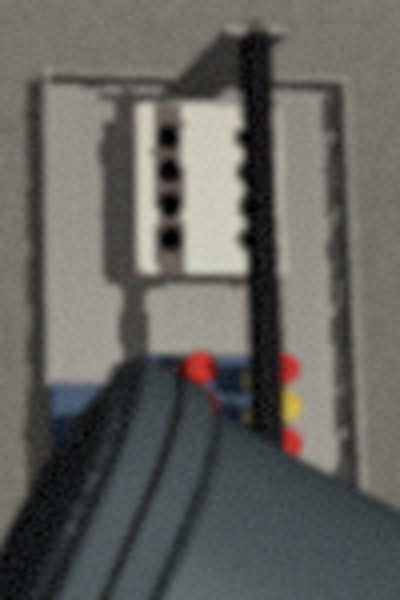

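The pin stands upright with its shoulder flat on the foot at crop (345,232). I'll check its height, refine the bar and box poses, then grip.

```bash
python3 - <<'E'
from h import *
d=load("scene4.npz");C=cloud(d);Z=C[...,2];hsv=cv2.cvtColor(d["img"],cv2.COLOR_RGB2HSV)
m=cv2.inRange(hsv,(5,150,150),(16,255,255));m[:,:155]=0;m[:225]=0;m[260:,:]=0;m[:,190:]=0
uv=np.argwhere(m>0)[:,::-1];print("pin top",len(uv),uv.mean(0),C[m>0].mean(0).round(4))
u=uv.mean(0);print("on .078",onplane(d,u,.078).round(4))
mb=(abs(Z-.133)<.006)&(C[...,1]<-.1)&(C[...,0]<.8)&(d["img"].max(2)<60)
mb=cv2.morphologyEx(mb.astype(np.uint8),cv2.MORPH_OPEN,np.ones((2,2)))>0
k,l,s_,c=cv2.connectedComponentsWithStats(mb.astype(np.uint8));i=1+np.argmax(s_[1:,4])
q=onplane(d,np.argwhere(l==i)[:,::-1],.133);print("bar",len(q),[np.round(x,4) for x in cv2.minAreaRect(q[:,:2].astype(np.float32))])
for n in("top0","scene0","scene4"):
    d=load(n+".npz");C=cloud(d)
    m=(abs(C[...,2]-.11)<.007)&(C[...,1]>.08)&(C[...,1]<.5)&(C[...,0]<.78)&(C[...,0]>.3)
    k,l,s_,c=cv2.connectedComponentsWithStats(m.astype(np.uint8));i=1+np.argmax(s_[1:,4])
    q=onplane(d,np.argwhere(l==i)[:,::-1],.11);print(n,"box",len(q),[np.round(x,4) for x in cv2.minAreaRect(q[:,:2].astype(np.float32))])
    # inner opening
    cs,h=cv2.findContours((l==i).astype(np.uint8),cv2.RETR_CCOMP,cv2.CHAIN_APPROX_NONE)
    for cc,hh in zip(cs,h[0]):
        if hh[3]>=0 and len(cc)>150:
            q=onplane(d,cc[:,0],.11);print("   inner",[np.round(x,4) for x in cv2.minAreaRect(q[:,:2].astype(np.float32))])
E
```

```text
pin top 43 [162.46511628 245.86046512] [ 0.5029 -0.1887  0.0781]
on .078 [[ 0.5028 -0.1887  0.078 ]]
bar 1121 [array([ 0.5671, -0.2556]), array([0.0133, 0.2403]), np.float64(87.1218)]
top0 box 7844 [array([0.547 , 0.2911]), array([0.35  , 0.2548]), np.float64(9.2795)]
   inner [array([0.5465, 0.291 ]), array([0.3025, 0.2076]), np.float64(9.2761)]
scene0 box 4378 [array([0.5482, 0.2838]), array([0.3501, 0.2593]), np.float64(9.1235)]
   inner [array([0.5492, 0.2856]), array([0.3003, 0.2071]), np.float64(9.1651)]
scene4 box 4359 [array([0.5483, 0.2833]), array([0.3502, 0.2603]), np.float64(9.1235)]
   inner [array([0.549 , 0.2858]), array([0.3008, 0.2077]), np.float64(9.2358)]
```

The pin top is at z=0.0781 (0.078 expected), so it is home. The box centre is at about (0.548, 0.288), turned 9.2°. Next I'll grip the bar and lift.

```bash
python3 - <<'E'
from h import *
from plant import r,eoat,status,imaging
b=[.520,-.2520]
eoat.command_gripper(.06)
r.move_pose([*b,.24],R(-93));st()
r.servo_line([*b,.114],v=.1);st()
eoat.command_gripper(0,100);r.pause(.2);st()
hit=r.servo_line([*b,.122],v=.02);r.pause(.3);st()
d=imaging.read_camera("scene");np.savez("scene5.npz",**d)
c=d["img"][200:384,60:260,::-1];cv2.imwrite(f"pics/scene5.png",cv2.resize(c,None,fx=3.2,fy=3.2,interpolation=cv2.INTER_CUBIC))
E
```

```text
14.33 [ 0.5194 -0.2511  0.2397] [-0.06  0.9   0.41] [ 0.021  0.011 -0.03 ] 0.0599
15.74 [ 0.5204 -0.2523  0.1147] [-0.63  0.36 -0.18] [ 0.006  0.023 -0.002] 0.0602
16.44 [ 0.5201 -0.2522  0.1145] [-1.76  0.1   5.41] [0.021 0.233 0.052] 0.011
17.29 [ 0.5199 -0.252   0.1219] [-0.1  -0.76 -8.1 ] [-0.029 -0.041  0.06 ] 0.0113
```

View pics/scene5.png

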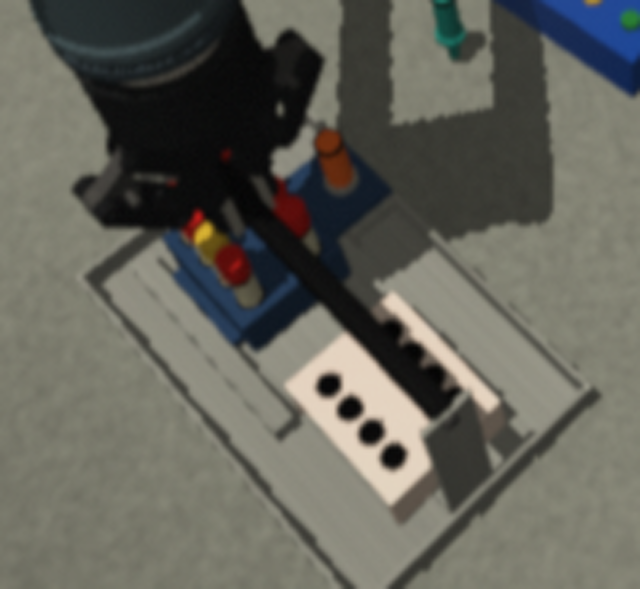

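The full weight (about 8 N) is on the gripper with hardly any moment, and the tray looks level. Next: lift straight up, then carry it over.

```bash
python3 - <<'E'
from h import *
from plant import r,eoat,status,imaging
r.servo_line([.520,-.252,.285],v=.07);r.pause(.2);st()
d=imaging.read_camera("scene");np.savez("scene6.npz",**d)
c=d["img"][140:384,40:300,::-1];cv2.imwrite(f"pics/scene6.png",cv2.resize(c,None,fx=2.4,fy=2.4,interpolation=cv2.INTER_CUBIC))
E
```

```text
20.02 [ 0.52   -0.252   0.2849] [ 0.97  0.13 -7.62] [-0.02   0.003 -0.016] 0.0114
```

View pics/scene6.png

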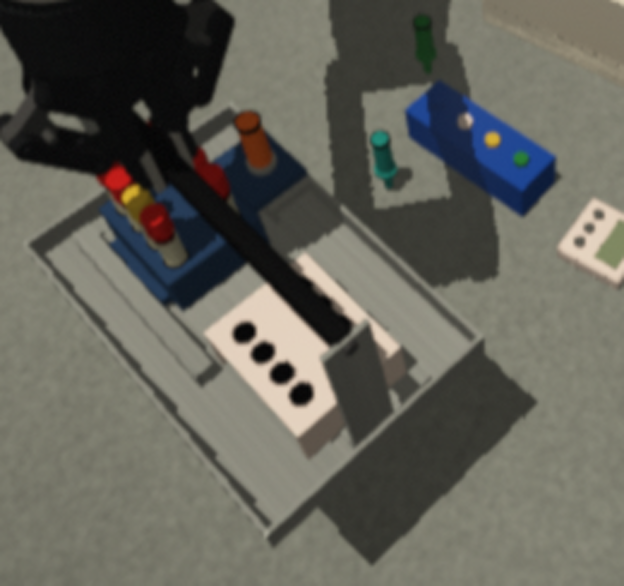

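```bash
python3 - <<'E'
from h import *
d=load("scene6.npz");C=cloud(d);Z=C[...,2]
m=(abs(Z-.18)<.02)&(C[...,1]<-.1)&(C[...,1]>-.36)&(C[...,0]>.4)&(C[...,0]<.75)
P=C[m];
for _ in range(6):
    A=np.c_[P[:,:2],np.ones(len(P))];x=np.linalg.lstsq(A,P[:,2],rcond=None)[0];e=P[:,2]-A@x
    P=P[abs(e)<max(.003,1.5*e.std())]
print(len(P),"slopes",x[:2].round(4),"z at centre",x@[.564,-.254,1])
E
python3 - <<'E'
from h import *
from plant import r,eoat,status,imaging
T=np.array([.548,.288])-.044*np.array([np.cos(np.deg2rad(9.2)),np.sin(np.deg2rad(9.2))])
print(T)
r.servo_line([*T,.285],R(-80.8),v=.11);r.pause(.4);st()
for n in("scene","top"):
    d=imaging.read_camera(n);np.savez(n+"7.npz",**d);cv2.imwrite(f"pics/{n}7.png",d["img"][...,::-1])
E
```

```text
6856 slopes [-0.0016 -0.0018] z at centre 0.17302051856457212
[0.504566   0.28096523]
25.47 [0.5046 0.281  0.285 ] [ 0.24 -0.51 -7.57] [-0.018  0.006 -0.01 ] 0.0117
```

View pics/scene7.png

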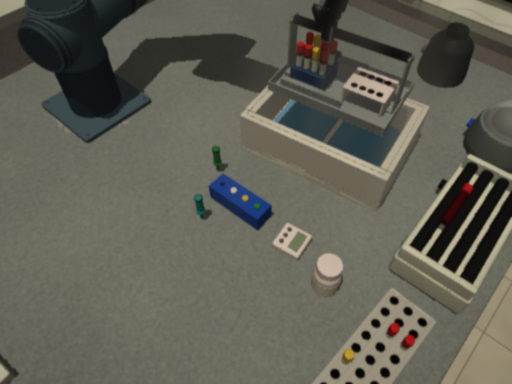

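View pics/top7.png

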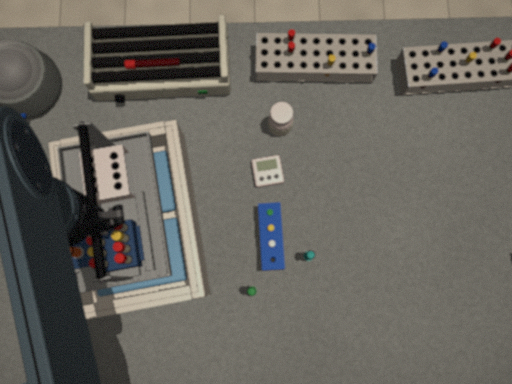

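The tray hangs level over the box. The bar in the top view runs from about (84,125) to (100,275). I'll measure centring, level and the pin.

```bash
python3 - <<'E'
from h import *
for n in("top7","scene7"):
    d=load(n+".npz");C=cloud(d);Z=C[...,2];img=d["img"]
    reg=(C[...,0]>.35)&(C[...,0]<.75)&(C[...,1]>.12)&(C[...,1]<.45)
    m=(abs(Z-.304)<.007)&reg&(img.max(2)<70)
    k,l,s_,c=cv2.connectedComponentsWithStats(m.astype(np.uint8));i=1+np.argmax(s_[1:,4])
    q=onplane(d,np.argwhere(l==i)[:,::-1],.304);print(n,"bar",len(q),[np.round(x,4) for x in cv2.minAreaRect(q[:,:2].astype(np.float32))],C[l==i][:,2].mean())
    # tray rim / floor silhouettes
    m=(Z>.165)&(Z<.2)&reg
    k,l,s_,c=cv2.connectedComponentsWithStats(m.astype(np.uint8));i=1+np.argmax(s_[1:,4]);P=C[l==i]
    print(" tray pts rect",[np.round(x,4) for x in cv2.minAreaRect(P[:,:2].astype(np.float32))])
    F=P[P[:,2]<.182]
    for _ in range(6):
        A=np.c_[F[:,:2],np.ones(len(F))];x=np.linalg.lstsq(A,F[:,2],rcond=None)[0];e=F[:,2]-A@x;F=F[abs(e)<max(.003,1.5*e.std())]
    print(" floor",len(F),x[:2].round(4),x@[.548,.288,1])
    hsv=cv2.cvtColor(img,cv2.COLOR_RGB2HSV);m=(cv2.inRange(hsv,(5,150,80),(16,255,255))>0)&reg&(Z>.2)
    print(" orange",m.sum(),np.argwhere(m)[:,::-1].mean(0) if m.any() else None,C[m].mean(0).round(4) if m.any() else None, "max z",C[m][:,2].max() if m.any() else None)
d=load("top7.npz");c=d["img"][115:320,40:210,::-1];cv2.imwrite("pics/top7c.png",cv2.resize(c,None,fx=2.9,fy=2.9,interpolation=cv2.INTER_CUBIC))
E
```

```text
top7 bar 621 [array([0.6001, 0.2965]), array([0.132 , 0.0144]), np.float64(9.3861)] 0.3026431720222991
 tray pts rect [array([0.5487, 0.2886]), array([0.261 , 0.1623]), np.float64(9.2288)]
 floor 3383 [-0.0003  0.0004] 0.17351785098040773
 orange 6 [103.66666667 245.5       ] [0.4837 0.2935 0.2142] max z 0.22806552375632627
scene7 bar 754 [array([0.55  , 0.2866]), array([0.2387, 0.0496]), np.float64(13.7712)] 0.30149978451259873
 tray pts rect [array([0.5482, 0.2865]), array([0.2613, 0.1691]), np.float64(9.2292)]
 floor 1999 [-0.0041 -0.0097] 0.17287598908741736
 orange 3 [312.  48.] [0.4853 0.2596 0.2576] max z 0.2595370552646138
```

View pics/top7c.png

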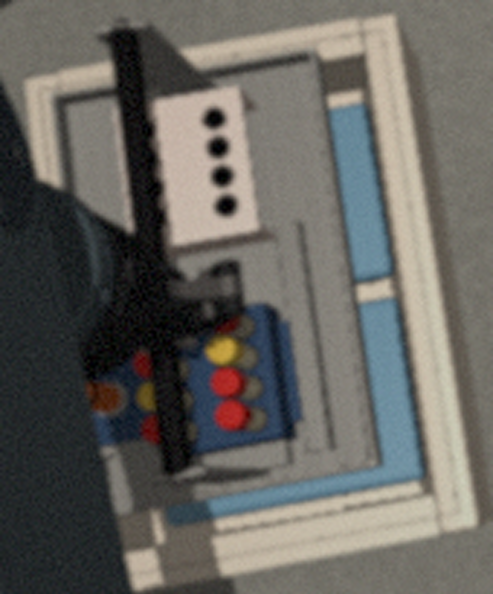

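Measured in each camera, the tray middle is within 3 mm of the opening's middle. Yaw is 9.2° against the box's 9.2°, and the underside is at about 0.17. The pin is still in place, seen at crop (105,397). Handing in.

```bash
python3 - <<'E'
from h import *
from plant import r,status,ticket
r.pause(.3);st();print(abs(status.get_obs()["joint_vel"]).max())
ticket.close_job()
E
```

```text
25.87 [0.5046 0.281  0.285 ] [-0.07  0.05 -7.53] [-0.025 -0.023 -0.017] 0.011
0.3080671597144168
the job is handed in; nothing more can be done
```

The job is done and handed in at 25.9 s, with the tray held level and still over the foam box; the system reported no verdict.

- **Pin:** I took the orange pin from the end hole of the blue rack. It went into the lock hole with no measurable side force, and I pressed it home at about 4 N and let go. The pin top then measured 0.0781 m, against 0.078 m expected when fully home.
- **Lift:** I gripped the tray bar at the balance point with 100 N and lifted straight up. The load was about 8 N with almost no moment, and the tray floor's slope was under 0.002 rad.
- **Final checks:**
  - The tray middle is within about 3 mm of the opening's middle in each camera, and in line with the box to within 0.1°.
  - The underside is about 60 mm above the box rim.
  - The top camera shows the floor level to about 0.0005 rad; the scene camera gives up to 0.01 rad.
- **What disagreed or couldn't be checked:**
  - The two cameras disagreed by 3 to 5 mm in y. I averaged them and confirmed the result against the pin held in the gripper.
  - In the final view the arm partly hid the pin. I could see it standing in place, but I could not re-measure its seat height.
  - I did not re-measure the vials, jar and timer; in the last pictures they look unmoved.

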